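Pin the hook bar back on its rail stand

ROBOT

A 7-joint arm with a two-finger parallel gripper is mounted at the origin on the work surface. World frame = base frame: x ahead of the robot, y to its left, z up, the work surface at z = 0. Lengths are in mm, angles in rad, forces in N, time in s.
With the tool pointing down it reaches from about 350 to 900 mm from the base axis. Payload 19.9 kg.
Tool frame: the origin (TCP) lies midway between the tips of the shut fingers; the grasp point (between the pads) lies 19 mm behind it (ctrl.grip_depth is the distance from the TCP to the grasp point, in mm); z points along the fingers, y is the line along which they close (so a half turn about z gives the same grasp; the last joint's range is limited). The gripper opens to 85 mm and grips with 20 to 120 N. Pads are 22 mm wide; open, the fingers measure 114 mm over their backs; the gripper's body (76 mm by 85 mm) begins 54 mm behind the grasp point. The pads swing forward as they close: fully open they stand 13 mm farther back than shut.
Start: joints at [-1.323, 0.417, -0.01, 1.614, 0.005, 1.111, -0.053], TCP at [177.991, 599.1, 231.26] pointing down, gripper open.
Joint ranges: [-2.81, 2.81], [-0.39, 2.02], [-1.27, 1.25], [0.06, 2.57], [-1.19, 4.33], [0.19, 2], [-2.82, 2.82]. Speed limits (rad/s): [1.89, 1.89, 2.39, 2.39, 3.01, 3.01, 3.01].

INTERFACE

Orientations are given as a unit quaternion [x, y, z, w].
In Python, from workcell import ctrl gives the robot as it stands.
- The arm moves only by the shell command python3 -m pendant 'ROWS'. ROWS is JSON, a list of rows, each an object with "offset": the shift along the tool's x, y, z in cm, a list of three; "dr": the turn, a rotation vector about the tool's x, y, z in rad, a list of three; "claw": the opening, from 0 (shut) to 1 (fully open). In form: [{"offset": [tx, ty, tz], "dr": [rx, ry, rz], "claw": claw}, ...]. A call has 1 to 8 rows; each row is the pose to reach, as a shift and turn from the pose commanded when the call began, along the tool's axes at that moment; what a row does not reach only later rows make up. A row lasts 1/12 s, in which the tool goes at most 41.7 mm and 7.16 degrees, less where a joint would pass 70% of its speed; a pose out of reach is approached as far as the arm can. A call with a gripper value outside its range is refused whole. The fingers move at their own pace and stop on an object; the grip force is fixed at half the most. Time passes only in rows, so rows that repeat a pose let the fingers close. It gives the time, the measured TCP pose, the force, the opening and the grip force at its end, in the units of the state.
- ctrl.sense(): the state, without advancing time (a new reading comes with each control period).
- ctrl.snapshot(name): name is "scene" or "side" or "wrist"; returns a dict with "image" (400x640x3 uint8, red, green, blue), "camera_matrix" (3x3 intrinsics, pixels), "eye" and "attitude" of the camera in the world. Camera axes: x right, y down, z forward; pixel columns grow to the right and rows downward; lengths in mm; the calibration is good to about 2 mm. A picture is of the moment at which its call begins. There is no depth.
- ctrl.hand_in(): hands the job in; it is judged then, once.
The state is a dict: "time": time; "qpos": joint angles; "joint_velocities": joint speeds; "joint_torque": joint torques, N m; "position": TCP position; "eef_rot": TCP orientation; "ft_force": force on the tool from outside, world axes, zero at the start; "moment": the same for the moment, N m; "grip_width": finger opening in mm; "grasp_force": force on a finger pad.
Only numpy, scipy, OpenCV 4.12 (cv2) and the standard library are available. Lean on these libraries where they do the work, as an engineer would, in place of code of your own. Each camera call takes 0.05 s, during which the arm holds its last target. There are 200 camera calls.

TASK

Put the hook bar back on the rail stand: lay it level with its eye between the two fork plates and its other end down in the notch of the saddle post. Then push the headed pin down through the fork and the eye until its head sits fully home in the cup on top of the fork, let go of everything, and leave the jug, saucer and tin where they are.

Things in the scene. Friction and masses are not known exactly. Their poses are not given: they have to be found in the camera images.
- stand: Fixed rail stand: wooden base 250 x 70 x 12 mm, a steel fork head on a column at its -x end, a thin saddle post at its +x end. Origin: centre of the base's underside; x from fork to saddle, z up. The fork is a C of two 40 x 40 mm plates, open to +x and both y sides, hole axis at x = -80 mm. Its back, face at x = -100.5 mm, is a stop: an eye pushed up to it lines up in x to 0.5 mm.
- fork_seat (a point): Nominal hole axis at 180 mm up, the floor of the cup, where the underside of the pin's head must rest. The fork head is clamped firmly up to 4.5 mm to either side of this point along the stand's y: see or feel for the true hole. Cup: 29 mm round recess, rim 8 mm high. Upper plate below it z 170 to 180 mm, hole 15.6 mm. Axes as the stand.
- fork_floor (a point): Nominal hole axis (see fork_seat) at 150 mm up: top of the lower plate, where the eye's underside rests. Gap above it 20 mm. Lower plate z 138 to 150 mm, hole 15.6 mm. Under it a sprung ball (z 132 mm) bears sideways on the pin: the last 10 mm of its travel take up to about 15 N of push. Axes as the stand.
- saddle (a point): Centre of the saddle notch's floor, 150 mm up, at stand x = 80 mm: notch 20 mm wide in y, cheeks 9 mm high, post 8 mm thick in x, 36 mm wide. Axes as the stand.
- bar: Loose steel hook bar, 200 mm long along its x, on its flat underside; 0.3 kg. Origin: centre of the underside; z up. x -100 to -60 mm: flat eye 42 mm wide, 12 mm thick (z 0 to 12); then a beam 14 mm wide, 22 mm high (grip it across y near x = -10 mm); x 92 to 100 mm: end plate 42 mm wide, 26 mm high. Two hooks stick out 30 mm to -y at x = -42 and 45 mm, z 15 to 28.
- bar_eye (a point): Centre of the eye's hole at the bar's underside, bar x = -80 mm: a vertical slot 16.6 mm along x, 28 mm along y, so the eye need not follow the fork's sideways offset.
- bar_rest (a point): Point on the bar's underside (bar x = 80 mm) that belongs on the saddle notch's floor.
- pin: Loose steel headed pin, 70 mm long, 0.12 kg, standing head up in the wooden block. Origin: centre of its lower tip; z towards the head. Shank 14 mm diameter, its lowest 8 mm tapering to 11 mm; head a disc 26 mm in diameter, z 58 to 70 mm. The head can be gripped by its sides, but the cup leaves fingers no room there for the last 8 mm of travel.
- pin_neck (a point): Centre of the underside of the pin's head (58 mm above its tip).
- block: Fixed wooden block 56 x 56 x 40 mm with a 17 mm hole, 30 mm deep, in its top, in which the pin stands loosely, its tip 10 mm above the counter. Origin: centre of the underside.
- jug: Bystander: clear plastic measuring jug with a handle, 90 mm wide, 130 mm high. Origin: centre of the underside.
- saucer: Bystander: white ceramic saucer, 100 mm wide, 18 mm high. Origin: centre of the underside.
- tin: Bystander: closed tin, 80 mm wide, 90 mm high. Origin: centre of the underside.
Not all that is in view belongs to the job. Several things look just like the bar: the one meant starts farthest to the robot's left.

How it is judged:
By the outcome, as a careful person would: the job done as asked, in the order asked, and still so for the second after the job is handed in, with the robot touching nothing.
It also fails if it takes over 67 s, if anything falls off the work surface, if the arm or the gripper's body presses on something with over 40 N, if the wrist force passes 120 N, or if a joint passes its speed limit or range.

## Working session

There is one attempt and no reset: what is moved stays moved. The work goes in short steps, Python scripts to look and compute and a shell command to move; the robot and the scene stay as the last step left them, time stands still between calls to the robot, and variables do not carry over. Pictures are saved under pics/ and viewed, at most 13 in all, crops included, and the job is handed in when it is done.

```bash
ls; mkdir -p pics
cat > h.py <<'E'
import numpy as np, cv2
from scipy.spatial.transform import Rotation as R
from workcell import ctrl
def snap(n,f):
    s=ctrl.snapshot(n); cv2.imwrite('pics/'+f+'.png',s['image'][:,:,::-1]); np.save('pics/'+f+'.npy',{k:s[k] for k in s},allow_pickle=True); return s
def load(f): return np.load('pics/'+f+'.npy',allow_pickle=True).item()
def att(s):
    a=np.array(s['attitude'],float); return R.from_quat(a).as_matrix() if a.size==4 else a.reshape(3,3)
def ray(s,u,v):
    d=att(s)@np.linalg.solve(np.array(s['camera_matrix']),[u,v,1.]); return np.array(s['eye']),d/np.linalg.norm(d)
def at_z(s,u,v,z):
    o,d=ray(s,u,v); return o+d*(z-o[2])/d[2]
def proj(s,P):
    p=np.array(s['camera_matrix'])@(att(s).T@(np.array(P)-np.array(s['eye']))); return p[:2]/p[2]
def tri(*obs):
    A=np.zeros((3,3));b=np.zeros(3)
    for s,u,v in obs:
        o,d=ray(s,u,v);M=np.eye(3)-np.outer(d,d);A+=M;b+=M@o
    return np.linalg.solve(A,b)
def tool(target,zoff=0):
    st=ctrl.sense(); Rt=R.from_quat(st['eef_rot']).as_matrix()
    return Rt.T@(np.array(target)-np.array(st['position']))/10
E
python3 - <<'E'
from h import *
for n in ['scene','side','wrist']:
    s=snap(n,n+'0'); print(n,np.round(s['eye'],1),s['attitude'],np.array(s['camera_matrix']).round(1).tolist())
st=ctrl.sense(); print({k:np.round(v,3).tolist() for k,v in st.items()})
a=[cv2.imread(f'pics/{n}0.png') for n in ['scene','side']]
E
```

```text
pics
scene [1061.5 -648.4  654.2] [ 0.8435278   0.2418426  -0.1425872  -0.45786667] [[384.5, 0.0, 316.1], [0.0, 384.5, 192.5], [0.0, 0.0, 1.0]]
side [ 525.5 -783.5 1021.8] [ 0.93319545 -0.04027865  0.01848086 -0.35662633] [[364.4, 0.0, 318.8], [0.0, 364.4, 193.9], [0.0, 0.0, 1.0]]
wrist [111.8 618.8 373.6] [0.7936342  0.59309308 0.08093567 0.10878775] [[327.0, 0.0, 318.5], [0.0, 327.0, 200.8], [0.0, 0.0, 1.0]]
{'time': 0.15, 'qpos': [-1.324, 0.418, -0.01, 1.614, 0.005, 1.111, -0.053], 'joint_velocities': [-0.002, 0.0, 0.0, -0.003, 0.001, -0.0, 0.002], 'joint_torque': [0.001, -86.475, 0.678, -43.506, 0.019, 0.006, 0.0], 'position': [177.917, 598.88, 230.811], 'eef_rot': [0.144, 0.99, -0.0, -0.0], 'ft_force': [0.108, -0.627, 0.415], 'moment': [-0.004, -0.025, 0.013], 'grasp_force': 0.0, 'grip_width': 85.586}
```

View pics/scene0.png

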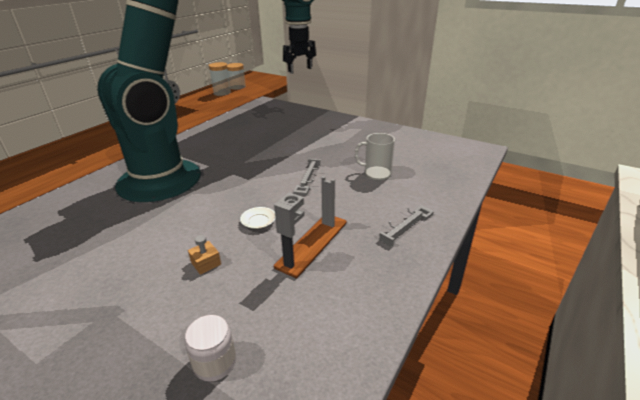

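View pics/side0.png

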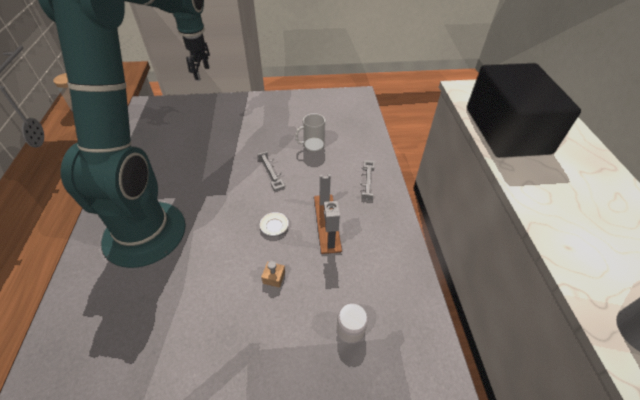

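Scene and side views show: the stand (side fork about (332,208), saddle (325,182)), pin in block (272,265), saucer (274,225), jug (314,140), tin (352,325). Candidates for the bar are A at side (271,172) and B at side (368,180). Next I enlarge both.

Run:
```python
from h import *
s=load('side0');c=load('scene0')
for n,u,v in [('A1',262,154),('A2',280,187),('B1',370,163),('B2',367,200)]: print(n,at_z(s,u,v,10).round())
def crop(f,x,y,w,h,k): return cv2.resize(cv2.imread(f'pics/{f}.png')[y:y+h,x:x+w],None,fx=k,fy=k,interpolation=cv2.INTER_CUBIC)
a=crop('side0',250,145,133,150,4)[:600]   # 532x600
b=crop('scene0',270,150,67,150,4)      # 268x600
cv2.imwrite('pics/c1.png',np.hstack([a,b]))
```

```text
A1 [397. 358.  10.]
A2 [468. 165.  10.]
B1 [832. 268.  10.]
B2 [785.  74.  10.]
```

View pics/c1.png

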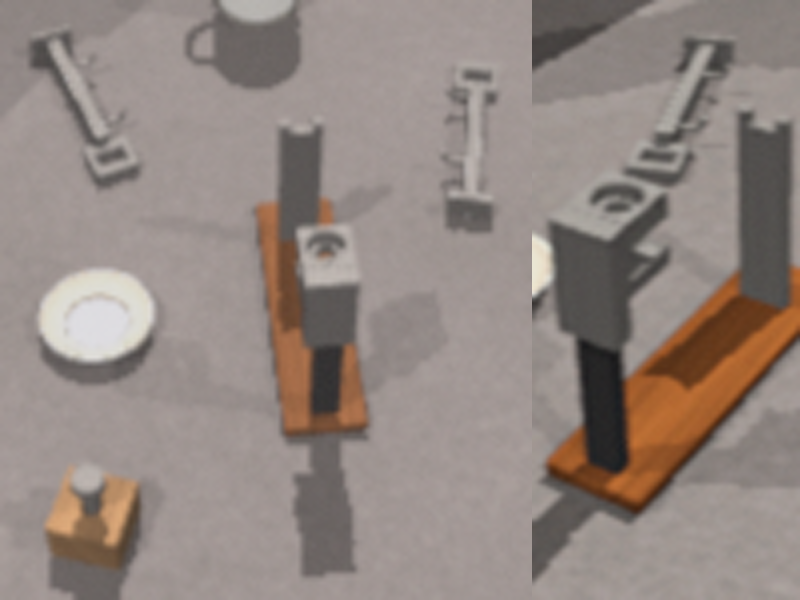

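```bash
cat > fit.py <<'E'
from h import *
from scipy.optimize import least_squares
s=load('side0');c=load('scene0')
S=lambda u,v:(250+(u-1.5)/4,145+(v-1.5)/4); C=lambda u,v:(270+(u-532-1.5)/4,150+(v-1.5)/4)
def world(p,P): 
    a=p[2]; return np.array([p[0]+P[0]*np.cos(a)-P[1]*np.sin(a),p[1]+P[0]*np.sin(a)+P[1]*np.cos(a),P[2]])
def fit(obs,p0):
    f=lambda p:np.concatenate([proj(cam,world(p,P))-np.array(px) for cam,P,px in obs])
    r=least_squares(f,p0,loss='soft_l1',x_scale=[10,10,.05]); print(r.x.round(3),f(r.x).reshape(-1,2).round(1).tolist()); return r.x
st=fit([(s,(-125,35,0),S(284,434)),(s,(-125,-35,0),S(368,426)),(s,(125,35,12),S(257,205)),(s,(125,-35,12),S(330,201)),(s,(84,18,159),S(280,123)),(s,(84,-18,159),S(323,123)),
 (c,(-125,35,12),C(548,465)),(c,(-125,-35,12),C(640,503))],[700,100,1.6])
bar=fit([(s,(-60,21,12),S(85,148)),(s,(-60,-21,12),S(125,137)),(s,(-100,-21,12),S(138,163)),(s,(-100,21,12),S(95,176)),(s,(-80,0,12),S(110,157)),(s,(100,21,26),S(31,36)),(s,(100,-21,26),S(71,33)),
 (c,(-100,21,12),C(627,168)),(c,(-100,-21,12),C(670,176)),(c,(-60,-21,12),C(690,148)),(c,(-60,21,12),C(645,143)),(c,(100,21,26),C(684,40)),(c,(100,-21,26),C(733,41))],[430,260,1.9])
print('cup side',at_z(s,*S(326,246),188),'scene',at_z(c,*C(617,199),188),'nom',world(st,(-80,0,188)))
print('pin side',at_z(s,*S(89,474),80),'scene',at_z(c,200,239,80))
print('grip pt',world(bar,(-10,0,22)))
E
python3 fit.py
python3 - <<'E'
from h import *
st=ctrl.sense();Rt=R.from_quat(st['eef_rot']).as_matrix();w=load('wrist0')
print('wrist cam in tool: pos',Rt.T@(np.array(w['eye'])-st['position']),'axes\n',(Rt.T@att(w)).round(3))
E
```

```text
[628.668 -11.877   1.591] [[0.5, 1.0], [0.6, 1.1], [-0.3, -0.8], [0.1, -1.3], [-0.0, -0.9], [-0.1, -1.6], [-1.2, -0.6], [0.0, 0.6]]
[433.153 255.802   1.905] [[-0.2, 0.5], [0.2, 0.0], [0.6, 0.4], [0.9, 0.5], [0.5, 0.1], [0.0, 0.1], [-0.2, -2.0], [-1.0, -0.0], [1.3, -0.5], [-0.5, -0.2], [-2.0, -0.4], [0.6, -1.4], [-0.0, -0.5]]
cup side [628.43826709 -92.15623778 188.        ] scene [630.42490506 -92.96227117 188.        ] nom [630.28817098 -91.86009501 188.        ]
pin side [ 442.46256267 -206.67003415   80.        ] scene [ 445.2640376  -210.73487291   80.        ]
grip pt [436.43717475 246.35683697  22.        ]
wrist cam in tool: pos [  69.04868951    0.14797181 -142.78899672] axes
 [[ 0.001 -0.963 -0.269]
 [ 1.     0.001  0.001]
 [-0.    -0.269  0.963]]
```

Choice: A (side (271,172), centre y≈256) is farther left than B (y≈171), and the crop shows eye near and end plate far. I take A.

```bash
cat > go.py <<'E'
import sys
from h import *
# args x y z yaw(of tool y, rad, mod pi)
x,y,z,yaw=map(float,sys.argv[1:5])
st=ctrl.sense();Rt=R.from_quat(st['eef_rot']).as_matrix()
cur=np.arctan2(Rt[1,1],Rt[0,1]); d=(yaw-cur+np.pi/2)%np.pi-np.pi/2
ty=np.array([np.cos(cur+d),np.sin(cur+d),0]);tz=np.array([0,0,-1.]);G=np.c_[np.cross(ty,tz),ty,tz]
print('t',round(st['time'],2),'offset',(Rt.T@(np.array([x,y,z])-st['position'])/10).round(2).tolist(),'dr',R.from_matrix(Rt.T@G).as_rotvec().round(4).tolist(),'F',np.round(st['ft_force'],1).tolist(),'w',round(st['grip_width'],1),'gf',round(st['grasp_force'],1))
E
python3 go.py 436.4 246.4 120 0.334
```

```text
t 0.15 offset [-34.82, -26.42, 11.11] dr [-0.0008, 0.0005, 0.948] F [0.1, -0.6, 0.4] w 85.6 gf 0.0
```

```bash
python3 -m pendant '[{"offset":[-34.8,-26.4,11.1],"dr":[0,0,0.948],"claw":1},{"offset":[-34.8,-26.4,11.1],"dr":[0,0,0.948],"claw":1},{"offset":[-34.8,-26.4,11.1],"dr":[0,0,0.948],"claw":1},{"offset":[-34.8,-26.4,11.1],"dr":[0,0,0.948],"claw":1},{"offset":[-34.8,-26.4,11.1],"dr":[0,0,0.948],"claw":1},{"offset":[-34.8,-26.4,11.1],"dr":[0,0,0.948],"claw":1},{"offset":[-34.8,-26.4,11.1],"dr":[0,0,0.948],"claw":1},{"offset":[-34.8,-26.4,11.1],"dr":[0,0,0.948],"claw":1}]'; python3 go.py 436.4 246.4 120 0.334
```

```text
time: 0.82
position: [369.8, 336.9, 148.9]
eef_rot: [0.583, 0.813, 0.0, 0.0]
ft_force: [0.6, 0.8, -0.3]
grip_width: 85.1
grasp_force: 0.0
t 0.82 offset [-10.71, 3.4, 2.89] dr [0.0002, -0.0001, -0.007] F [0.6, 0.8, -0.3] w 85.1 gf 0.0
```

```bash
python3 -m pendant '[{"offset":[-10.7,3.4,2.9],"dr":[0,0,-0.007],"claw":1},{"offset":[-10.7,3.4,2.9],"dr":[0,0,-0.007],"claw":1},{"offset":[-10.7,3.4,2.9],"dr":[0,0,-0.007],"claw":1},{"offset":[-10.7,3.4,2.9],"dr":[0,0,-0.007],"claw":1},{"offset":[-10.7,3.4,2.9],"dr":[0,0,-0.007],"claw":1}]'; python3 go.py 436.4 246.4 120 0.334; python3 -c "
from h import *
snap('wrist','w1')"
```

```text
time: 1.23
position: [437.0, 247.0, 119.7]
eef_rot: [0.578, 0.816, -0.001, 0.0]
ft_force: [-1.0, 0.5, -0.1]
grip_width: 85.1
grasp_force: 0.0
t 1.23 offset [-0.04, -0.07, -0.03] dr [-0.0009, 0.0008, 0.0036] F [-1.0, 0.5, -0.1] w 85.1 gf 0.0
```

View pics/w1.png

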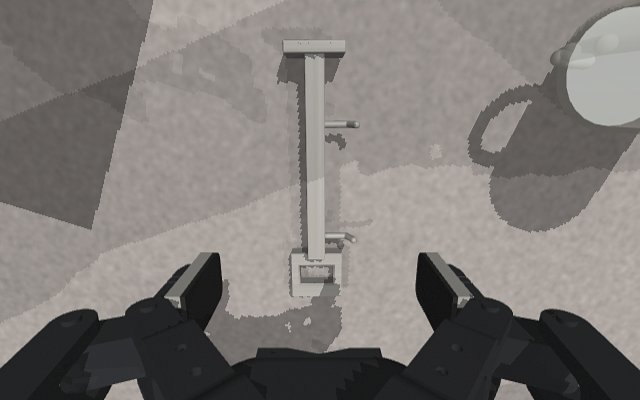

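The wrist view shows the bar alone below: eye hole (317,273), end plate (314,46), beam centreline about x=315–316, hooks to the right; jug top right, clear.

Run:
```python
import fit; from fit import *
w=load('w1')
b=fit.fit([(w,(-60,21,12),(292.5,254)),(w,(-60,-21,12),(341.5,254)),(w,(-100,21,12),(291.5,296.5)),(w,(-100,-21,12),(341,295.5)),(w,(-71.7,14,12),(300,264)),(w,(-71.7,-14,12),(334,264)),(w,(100,21,26),(283,40)),(w,(100,-21,26),(346,40)),(w,(92,7,22),(305,56)),(w,(92,-7,22),(325,56))],bar)
print(world(b,(-10,0,22)))
```

```text
[628.668 -11.877   1.591] [[0.5, 1.0], [0.6, 1.1], [-0.3, -0.8], [0.1, -1.3], [-0.0, -0.9], [-0.1, -1.6], [-1.2, -0.6], [0.0, 0.6]]
[433.153 255.802   1.905] [[-0.2, 0.5], [0.2, 0.0], [0.6, 0.4], [0.9, 0.5], [0.5, 0.1], [0.0, 0.1], [-0.2, -2.0], [-1.0, -0.0], [1.3, -0.5], [-0.5, -0.2], [-2.0, -0.4], [0.6, -1.4], [-0.0, -0.5]]
cup side [628.43826709 -92.15623778 188.        ] scene [630.42490506 -92.96227117 188.        ] nom [630.28817098 -91.86009501 188.        ]
pin side [ 442.46256267 -206.67003415   80.        ] scene [ 445.2640376  -210.73487291   80.        ]
grip pt [436.43717475 246.35683697  22.        ]Traceback (most recent call last):
  File "<stdin>", line 3, in <module>
AttributeError: 'function' object has no attribute 'fit'
```

```bash
python3 - <<'E' | tail -2
from fit import *
w=load('w1')
b=fit([(w,(-60,21,12),(292.5,254)),(w,(-60,-21,12),(341.5,254)),(w,(-100,21,12),(291.5,296.5)),(w,(-100,-21,12),(341,295.5)),(w,(-71.7,14,12),(300,264)),(w,(-71.7,-14,12),(334,264)),(w,(100,21,26),(283,40)),(w,(100,-21,26),(346,40)),(w,(92,7,22),(305,56)),(w,(92,-7,22),(325,56))],bar)
print(world(b,(-10,0,22)))
E
python3 go.py 436.4 246.4 6 0.334
```

```text
[430.135 258.359   1.915] [[-1.1, -0.0], [0.3, -0.2], [1.2, -0.1], [0.1, 0.7], [0.1, 2.7], [-0.7, 2.5], [-0.1, 0.4], [0.5, -0.0], [-0.4, -1.6], [0.2, -1.8]]
[433.51269186 248.94629919  22.        ]
t 1.28 offset [-0.2, -0.05, 11.4] dr [-0.0005, 0.0001, 0.006] F [-0.4, 0.1, 0.8] w 85.1 gf 0.0
```

```bash
python3 go.py 434 248.5 4 0.342; python3 -m pendant '[{"offset":[0.2,-0.25,4],"dr":[0,0,0],"claw":1},{"offset":[0.2,-0.25,8],"dr":[0,0,0],"claw":1},{"offset":[0.2,-0.25,11.6],"dr":[0,0,0],"claw":1},{"offset":[0.2,-0.25,11.6],"dr":[0,0,0],"claw":1},{"offset":[0.2,-0.25,11.6],"dr":[0,0,0],"claw":0},{"offset":[0.2,-0.25,11.6],"dr":[0,0,0],"claw":0},{"offset":[0.2,-0.25,11.6],"dr":[0,0,0],"claw":0},{"offset":[0.2,-0.25,11.6],"dr":[0,0,0],"claw":0}]'
```

```text
t 1.28 offset [0.08, -0.21, 11.6] dr [-0.0005, 0.0001, -0.002] F [-0.4, 0.1, 0.8] w 85.1 gf 0.0
time: 1.95
position: [434.2, 250.7, 6.3]
eef_rot: [0.577, 0.817, 0.002, 0.0]
ft_force: [0.3, -0.3, 0.4]
grip_width: 38.6
grasp_force: 0.0
```

```bash
python3 -m pendant '[{"offset":[0,0,0],"dr":[0,0,0],"claw":0},{"offset":[0,0,0],"dr":[0,0,0],"claw":0},{"offset":[0,0,0],"dr":[0,0,0],"claw":0},{"offset":[0,0,0],"dr":[0,0,0],"claw":0},{"offset":[0,0,0],"dr":[0,0,0],"claw":0},{"offset":[0,0,0],"dr":[0,0,0],"claw":0}]'; python3 go.py 434 248.5 100 0.342;  python3 -m pendant '[{"offset":[0,0,-2],"dr":[0,0,0],"claw":0},{"offset":[0,0,-5],"dr":[0,0,0],"claw":0},{"offset":[0,0,-9],"dr":[0,0,0],"claw":0},{"offset":[0,0,-13],"dr":[0,0,0],"claw":0},{"offset":[0,0,-17],"dr":[0,0,0],"claw":0},{"offset":[0,0,-20],"dr":[0,0,0],"claw":0},{"offset":[0,0,-20],"dr":[0,0,0],"claw":0},{"offset":[0,0,-20],"dr":[0,0,0],"claw":0}]'; python3 -c "
from h import *
snap('wrist','w2')"
```

```text
time: 2.45
position: [433.8, 250.2, 5.4]
eef_rot: [0.577, 0.817, 0.001, 0.0]
ft_force: [-3.7, -1.7, 20.1]
grip_width: 12.6
grasp_force: 59.0
t 2.45 offset [-0.16, -0.02, -9.46] dr [0.0014, -0.0007, -0.0008] F [-3.7, -1.7, 20.1] w 12.6 gf 59.0
time: 3.12
position: [433.6, 250.1, 205.7]
eef_rot: [0.577, 0.817, 0.002, 0.0]
ft_force: [-0.6, -0.4, -3.0]
grip_width: 12.8
grasp_force: 60.3
```

View pics/w2.png

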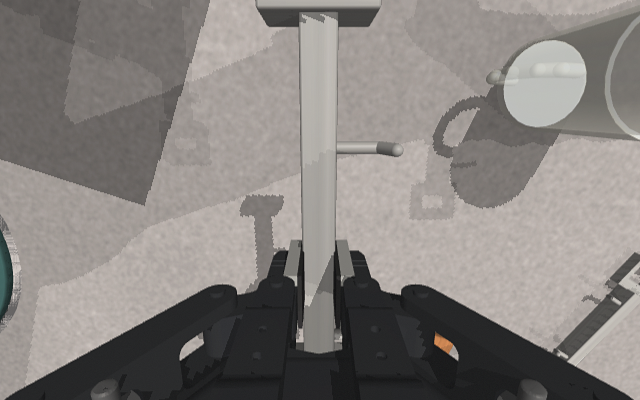

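The bar is held, roughly level and centred (beam 300–338 px wide, end plate top edge near row 8, xg≈-10).

```bash
python3 go.py 627.7 48 215 0.020
```

```text
t 3.17 offset [-25.52, 11.6, -1.09] dr [0.0003, -0.0004, 0.3212] F [-0.3, -0.1, -3.9] w 12.0 gf 60.3
```

```bash
python3 -m pendant '[{"offset":[-3,1.4,-1.1],"dr":[0,0,0.04],"claw":0},{"offset":[-6,2.8,-1.1],"dr":[0,0,0.08],"claw":0},{"offset":[-9.5,4.3,-1.1],"dr":[0,0,0.12],"claw":0},{"offset":[-13,5.9,-1.1],"dr":[0,0,0.16],"claw":0},{"offset":[-16.5,7.5,-1.1],"dr":[0,0,0.2],"claw":0},{"offset":[-20,9.1,-1.1],"dr":[0,0,0.24],"claw":0},{"offset":[-23,10.5,-1.1],"dr":[0,0,0.28],"claw":0},{"offset":[-25.5,11.6,-1.1],"dr":[0,0,0.321],"claw":0}]';python3 -m pendant '[{"offset":[0,0,0],"dr":[0,0,0],"claw":0},{"offset":[0,0,0],"dr":[0,0,0],"claw":0},{"offset":[0,0,0],"dr":[0,0,0],"claw":0}]'
python3 - <<'E'
from h import *
w=snap('wrist','w3');s=snap('side','s3');c=snap('scene','c3')
k=lambda s,x,y,ww,h,f:cv2.resize(s['image'][y:y+h,x:x+ww,::-1],None,fx=f,fy=f,interpolation=cv2.INTER_CUBIC)
a=k(w,160,0,320,210,2.5); b=np.hstack([k(s,285,110,80,75,5)[:375],k(c,260,140,80,75,5)])
im=np.vstack([a[:300] if 0 else cv2.resize(a,(800,525))]); cv2.imwrite('pics/c3w.png',im); cv2.imwrite('pics/c3b.png',b)
E
python3 go.py 627.7 48 215 0.020
```

```text
time: 3.83
position: [628.5, 45.5, 213.0]
eef_rot: [0.701, 0.713, -0.002, -0.0]
ft_force: [0.3, 0.9, -2.7]
grip_width: 12.4
grasp_force: 60.3
time: 4.08
position: [627.0, 48.5, 213.4]
eef_rot: [0.7, 0.714, -0.001, -0.001]
ft_force: [0.4, 0.5, -2.6]
grip_width: 12.5
grasp_force: 60.2
t 4.23 offset [-0.13, 0.04, -0.03] dr [-0.0009, -0.0003, 0.0016] F [-0.3, 0.1, -2.1] w 12.7 gf 60.2
```

View pics/c3w.png

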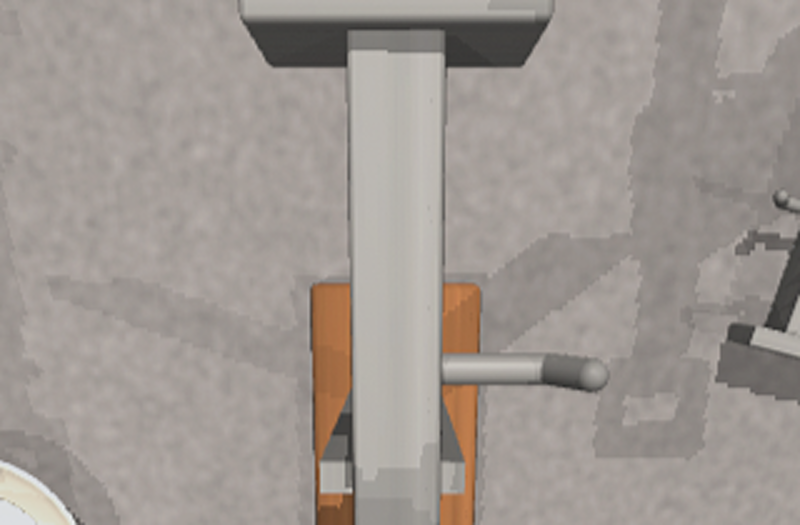

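The wrist crop shows the saddle post top (cheeks outer edges 319 and 465, rows 460–493) under the beam (355–440), base far corners (311,284), (480,284): nearly lined up. I compute the position from these.

```bash
python3 - <<'E' | tail -6
from fit import *
w=load('w3'); W=lambda u,v:(160+(u-.75)/2.5,(v-.75)/2.5)
f=lambda P,u,v:(w,P,W(u,v))
n=fit([f((84,18,159),319,460),f((84,-18,159),465,460),f((76,18,159),320,493),f((76,-18,159),465,493),f((125,35,12),311,284),f((125,-35,12),480,284)],st)
# bar lateral / yaw in tool frame: top edges of beam
T=np.array([627.5,48.4])
for (u1,u2,v,x) in [(348,445,52,92),(353,441,370,45),(355,440,480,0)]:
    # depth from width 14
    K=np.array(w['camera_matrix']);print(x,'beam mid px',160+(u1+u2)/5)
sR=n[2];d=T-n[:2];print('tcp in stand',d@[np.cos(sR),np.sin(sR)],d@[-np.sin(sR),np.cos(sR)], ctrl.sense()['position'])
import numpy
np.save('stand.npy',n)
E
```

```text
grip pt [436.43717475 246.35683697  22.        ]
[626.242 -11.258   1.593] [[0.2, 0.5], [0.0, 0.5], [0.1, -0.2], [-0.3, -0.2], [-0.7, -0.3], [0.6, -0.4]]
92 beam mid px 318.6
45 beam mid px 318.8
0 beam mid px 319.0
tcp in stand 59.614512597923216 -2.5937692837840607 [627.25427204  49.28557886 214.73528678]
```

```bash
python3 go.py 625.0 43.7 160.5 0.022; python3 -m pendant '[{"offset":[0,-0.23,0],"dr":[0,0,0],"claw":0},{"offset":[-0.3,-0.23,2],"dr":[0,0,0],"claw":0},{"offset":[-0.5,-0.23,3.5],"dr":[0,0,0],"claw":0},{"offset":[-0.5,-0.23,4.2],"dr":[0,0,0],"claw":0},{"offset":[-0.5,-0.23,4.8],"dr":[0,0,0],"claw":0},{"offset":[-0.5,-0.23,5.3],"dr":[0,0,0],"claw":0},{"offset":[-0.5,-0.23,5.3],"dr":[0,0,0],"claw":0},{"offset":[-0.5,-0.23,5.3],"dr":[0,0,0],"claw":0}]'
python3 - <<'E'
from h import *
s=snap('side','s4');c=snap('scene','c4');w=snap('wrist','w4')
k=lambda s,x,y,ww,h,f:cv2.resize(s['image'][y:y+h,x:x+ww,::-1],None,fx=f,fy=f,interpolation=cv2.INTER_CUBIC)
cv2.imwrite('pics/c4.png',np.vstack([np.hstack([k(s,290,140,80,80,5),k(c,265,150,80,80,5)]),k(w,190,130,267,66,3)[:198,:800]]))
E
python3 go.py 626.2 -21 160.5 0.022
```

```text
t 4.23 offset [-0.56, -0.23, 5.42] dr [-0.0009, -0.0003, -0.0004] F [-0.3, 0.1, -2.1] w 12.7 gf 60.2
time: 4.9
position: [625.8, 43.3, 162.6]
eef_rot: [0.7, 0.714, 0.0, 0.0]
ft_force: [-0.8, 1.6, -2.9]
grip_width: 11.8
grasp_force: 60.2
t 5.05 offset [-6.43, -0.11, 0.23] dr [0.0009, -0.0001, -0.0019] F [-0.5, -0.7, -1.9] w 12.4 gf 60.2
```

View pics/c4.png

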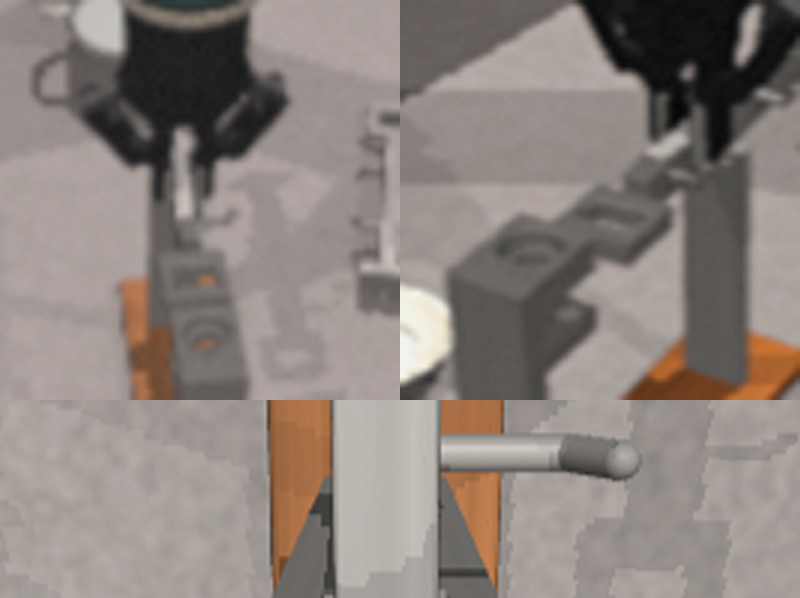

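Eye is level in front of the fork gap, beam centred in the notch (post 275–497, beam 333–440 in the lower strip). Lower slightly and slide in.

```bash
python3 -m pendant '[{"offset":[0,-0.05,0.3],"dr":[0,0,0],"claw":0},{"offset":[0,-0.05,0.3],"dr":[0,0,0],"claw":0},{"offset":[-1,-0.05,0.3],"dr":[0,0,0],"claw":0},{"offset":[-2,-0.05,0.3],"dr":[0,0,0],"claw":0},{"offset":[-3,-0.05,0.3],"dr":[0,0,0],"claw":0},{"offset":[-4,-0.05,0.3],"dr":[0,0,0],"claw":0},{"offset":[-4.8,-0.05,0.3],"dr":[0,0,0],"claw":0},{"offset":[-5.5,-0.05,0.3],"dr":[0,0,0],"claw":0}]'; python3 -m pendant '[{"offset":[0,0,0],"dr":[0,0,0],"claw":0},{"offset":[-0.2,0,0],"dr":[0,0,0],"claw":0},{"offset":[-0.4,0,0],"dr":[0,0,0],"claw":0}]';  python3 go.py 626.2 -21 159.5 0.022
```

```text
time: 5.72
position: [626.3, -13.4, 159.3]
eef_rot: [0.7, 0.714, -0.0, 0.0]
ft_force: [-0.0, 0.0, -3.1]
grip_width: 12.5
grasp_force: 60.2
time: 5.97
position: [626.4, -15.4, 159.2]
eef_rot: [0.7, 0.714, 0.0, -0.0]
ft_force: [0.3, 0.5, -3.0]
grip_width: 12.6
grasp_force: 60.2
t 5.97 offset [-0.56, -0.03, -0.03] dr [-0.0, -0.0002, -0.0013] F [0.3, 0.5, -3.0] w 12.6 gf 60.2
```

```bash
for i in 1 2 3; do python3 -m pendant '[{"offset":[-0.1,0,0],"dr":[0,0,0],"claw":0},{"offset":[-0.2,0,0],"dr":[0,0,0],"claw":0},{"offset":[-0.2,0,0],"dr":[0,0,0],"claw":0}]' | egrep 'posi|ft'; done
```

```text
position: [626.4, -17.8, 159.2]
ft_force: [-0.8, -0.6, -2.5]
position: [626.5, -19.6, 159.2]
ft_force: [-0.2, 0.9, -3.4]
position: [626.5, -19.8, 159.1]
ft_force: [-2.0, 9.9, -1.8]
```

```bash
python3 -m pendant '[{"offset":[-0.05,0,0.1],"dr":[0,0,0],"claw":0},{"offset":[-0.05,0,0.2],"dr":[0,0,0],"claw":0},{"offset":[-0.05,0,0.3],"dr":[0,0,0],"claw":0},{"offset":[-0.05,0,0.3],"dr":[0,0,0],"claw":0}]' | egrep 'posi|ft'; for i in 1 2; do python3 -m pendant '[{"offset":[0,0,0.1],"dr":[0,0,0],"claw":0},{"offset":[0,0,0.1],"dr":[0,0,0],"claw":0},{"offset":[0,0,0.1],"dr":[0,0,0],"claw":0}]' | egrep 'posi|ft'; done
```

```text
position: [626.8, -19.9, 156.4]
ft_force: [-0.8, 12.2, 0.9]
position: [627.0, -20.0, 155.6]
ft_force: [0.9, 11.7, 1.5]
position: [627.1, -19.9, 155.4]
ft_force: [-5.9, 12.3, 14.3]
```

```bash
python3 -m pendant '[{"offset":[0.15,0,0],"dr":[0,0,0],"claw":0.5},{"offset":[0.15,0,0],"dr":[0,0,0],"claw":0.6},{"offset":[0.15,0,0],"dr":[0,0,0],"claw":0.6},{"offset":[0.15,0,0],"dr":[0,0,0],"claw":0.6},{"offset":[0.15,0,0],"dr":[0,0,0],"claw":0.6}]'; python3 -m pendant '[{"offset":[0,0,-2],"dr":[0,0,0],"claw":0.6},{"offset":[0,0,-5],"dr":[0,0,0],"claw":0.6},{"offset":[-1,0,-9],"dr":[0,0,0],"claw":0.6},{"offset":[-4,0,-11],"dr":[0,0,0],"claw":0.6},{"offset":[-7,0,-11],"dr":[0,0,0],"claw":0.6},{"offset":[-8,0,-11],"dr":[0,0,0],"claw":0.6},{"offset":[-8,0,-11],"dr":[0,0,0],"claw":0.6},{"offset":[-8,0,-11],"dr":[0,0,0],"claw":0.6}]'
python3 - <<'E'
from h import *
s=snap('side','s5');c=snap('scene','c5');w=snap('wrist','w5')
k=lambda s,x,y,ww,h,f:cv2.resize(s['image'][y:y+h,x:x+ww,::-1],None,fx=f,fy=f,interpolation=cv2.INTER_CUBIC)
L=np.vstack([k(s,290,150,80,75,4),k(c,265,150,80,75,4)]) # 320x600
cv2.imwrite('pics/c5.png',np.hstack([L,k(w,238,0,160,200,3)]))
E
python3 go.py 443 -208 130 0.022
```

```text
time: 7.97
position: [626.4, -21.2, 154.2]
eef_rot: [0.7, 0.714, -0.0, 0.0]
ft_force: [-0.5, 0.3, -0.6]
grip_width: 51.2
grasp_force: 0.0
time: 8.63
position: [627.9, -101.0, 263.8]
eef_rot: [0.7, 0.714, -0.0, -0.0]
ft_force: [-0.7, -0.1, -0.9]
grip_width: 51.0
grasp_force: 0.0
t 8.78 offset [-10.46, -18.73, 13.38] dr [-0.0007, -0.0004, -0.0005] F [-0.6, 0.1, 0.2] w 50.9 gf 0.0
```

View pics/c5.png

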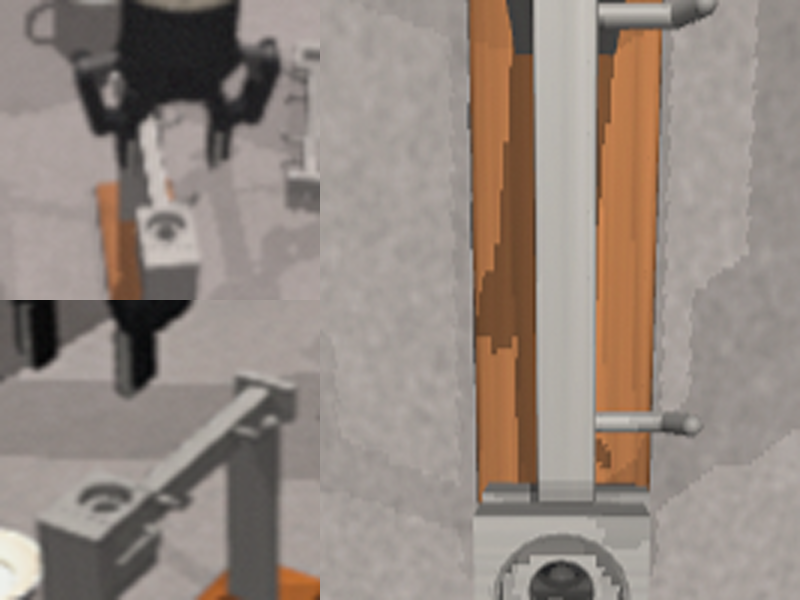

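Bar lies level in fork and saddle. Cup rim in the wrist crop spans 497–631, top at row 535. I measure the cup by code from this picture.

Run:
```python
from h import *
w=load('w5');g=cv2.cvtColor(w['image'],cv2.COLOR_RGB2GRAY);n=np.load('stand.npy')
print('col',[(r,int(g[r,319])) for r in range(170,240)])
for r in (194,200,206): print(r,[(c,int(g[r,c])) for c in range(290,350)])
print('top->',at_z(w,319.3,178.5,188), 'side', at_z(w,297,200,188),at_z(w,341.7,200,188),'edges',at_z(w,238+(474-320)/3,186,188),at_z(w,238+(650-320)/3,186,188))
a=n[2];print('nominal hole',n[:2]+-80*np.array([np.cos(a),np.sin(a)]), proj(w,[*(n[:2]+-80*np.array([np.cos(a),np.sin(a)])),180]))
```

```text
col [(170, 102), (171, 114), (172, 164), (173, 177), (174, 178), (175, 179), (176, 179), (177, 168), (178, 126), (179, 110), (180, 117), (181, 118), (182, 120), (183, 120), (184, 118), (185, 169), (186, 151), (187, 78), (188, 64), (189, 80), (190, 85), (191, 88), (192, 92), (193, 78), (194, 64), (195, 63), (196, 63), (197, 64), (198, 62), (199, 59), (200, 133), (201, 150), (202, 144), (203, 138), (204, 112), (205, 103), (206, 102), (207, 123), (208, 163), (209, 174), (210, 177), (211, 182), (212, 158), (213, 146), (214, 144), (215, 145), (216, 130), (217, 108), (218, 99), (219, 136), (220, 160), (221, 163), (222, 170), (223, 171), (224, 170), (225, 171), (226, 174), (227, 147), (228, 149), (229, 170), (230, 174), (231, 174), (232, 173), (233, 173), (234, 174), (235, 173), (236, 173), (237, 174), (238, 173), (239, 173)]
194 [(290, 174), (291, 174), (292, 174), (293, 174), (294, 175), (295, 177), (296, 136), (297, 130), (298, 95), (299, 150), (300, 150), (301, 149), (302, 147), (303, 169), (304, 168), (305, 168), (306, 170), (307, 168), (308, 87), (309, 82), (310, 83), (311, 82), (312,
[... 1462 characters left out ...]
0), (316, 101), (317, 103), (318, 103), (319, 102), (320, 100), (321, 97), (322, 105), (323, 114), (324, 150), (325, 174), (326, 176), (327, 164), (328, 163), (329, 163), (330, 163), (331, 163), (332, 163), (333, 163), (334, 165), (335, 169), (336, 116), (337, 76), (338, 141), (339, 144), (340, 154), (341, 174), (342, 173), (343, 173), (344, 172), (345, 172), (346, 173), (347, 165), (348, 163), (349, 161)]
top-> [627.21250373 -76.07402009 188.        ] side [612.10414551 -91.61543178 188.        ] [643.09335363 -90.89987184 188.        ] edges [606.80090218 -81.78113444 188.        ] [646.99400364 -80.85597874 188.        ]
nominal hole [628.0332047  -91.23758613] [319.94530948 197.01852171]
```

```bash
python3 -m pendant '[{"offset":[-2,-4,0],"dr":[0,0,0],"claw":0.6},{"offset":[-4,-7.5,2],"dr":[0,0,0],"claw":0.6},{"offset":[-6,-11,5],"dr":[0,0,0],"claw":0.6},{"offset":[-8,-14.5,7],"dr":[0,0,0],"claw":0.6},{"offset":[-10.4,-18.7,9],"dr":[0,0,0],"claw":0.6},{"offset":[-10.4,-18.7,11],"dr":[0,0,0],"claw":0.6},{"offset":[-10.4,-18.7,12],"dr":[0,0,0],"claw":0.6},{"offset":[-10.4,-18.7,12],"dr":[0,0,0],"claw":0.6}]'; python3 -m pendant '[{"offset":[0,0,0],"dr":[0,0,0],"claw":0.6},{"offset":[0,0,0],"dr":[0,0,0],"claw":0.6}]'
python3 - <<'E'
from h import *
w=snap('wrist','w6');x=cv2.resize(w['image'][100:340,160:480,::-1],None,fx=2.5,fy=2.5,interpolation=cv2.INTER_CUBIC);cv2.imwrite('pics/c6.png',x)
print(proj(w,[443,-208,80]),ctrl.sense()['position']); w5=load('w5');print('hole',at_z(w5,318.3,197,180))
E
```

```text
time: 9.45
position: [441.5, -207.9, 142.3]
eef_rot: [0.7, 0.714, -0.001, -0.002]
ft_force: [0.7, 1.2, 0.3]
grip_width: 51.2
grasp_force: 0.0
time: 9.62
position: [444.5, -207.9, 145.1]
eef_rot: [0.699, 0.715, 0.0, 0.001]
ft_force: [0.0, 0.7, -0.4]
grip_width: 51.4
grasp_force: 0.0
[317.25952711 216.15602389] [ 444.5459389  -208.00843205  145.11230219]
hole [626.85349259 -91.25106255 180.        ]
```

View pics/c6.png

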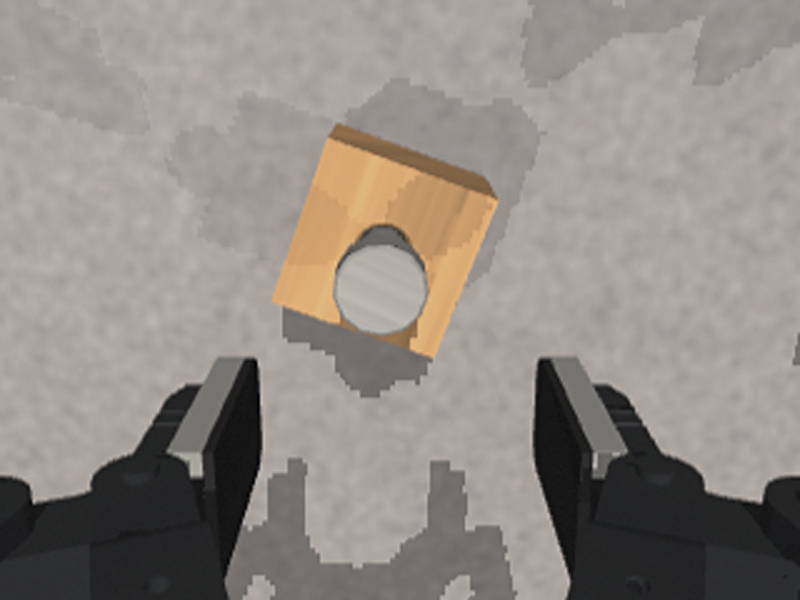

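Pin head top is at crop (381,289), i.e. full (312.1,215.3), free of the fingers.

```bash
python3 - <<'E'
from h import *
print(at_z(load('w6'),312.1,215.3,80))
E
python3 go.py 439.8 -207.5 71 0.022
```

```text
[ 439.53859249 -207.47778248   80.        ]
t 9.67 offset [0.06, -0.48, 7.41] dr [0.0014, 0.0005, -0.0002] F [0.1, 0.0, 0.0] w 51.1 gf 0.0
```

```bash
python3 -m pendant '[{"offset":[0,-0.45,1],"dr":[0,0,0],"claw":0.6},{"offset":[0,-0.45,3],"dr":[0,0,0],"claw":0.6},{"offset":[0,-0.45,4],"dr":[0,0,0],"claw":0.6},{"offset":[0,-0.45,4],"dr":[0,0,0],"claw":0.6},{"offset":[0,-0.45,4],"dr":[0,0,0],"claw":0.6},{"offset":[0,-0.45,4],"dr":[0,0,0],"claw":0.6}]' | grep posi;python3 go.py 439.6 -207.5 71 0.022
```

```text
position: [439.0, -208.8, 104.8]
t 10.17 offset [0.13, 0.06, 3.38] dr [0.0004, 0.0004, -0.002] F [-0.8, -0.1, 0.2] w 51.2 gf 0.0
```

```bash
python3 -m pendant '[{"offset":[0.1,0.05,1.5],"dr":[0,0,0],"claw":0.6},{"offset":[0.1,0.05,3],"dr":[0,0,0],"claw":0.6},{"offset":[0.1,0.05,3.4],"dr":[0,0,0],"claw":0.6},{"offset":[0.1,0.05,3.4],"dr":[0,0,0],"claw":0.6},{"offset":[0.1,0.05,3.4],"dr":[0,0,0],"claw":0.3},{"offset":[0.1,0.05,3.4],"dr":[0,0,0],"claw":0.2},{"offset":[0.1,0.05,3.4],"dr":[0,0,0],"claw":0.1},{"offset":[0.1,0.05,3.4],"dr":[0,0,0],"claw":0}]';python3 -m pendant '[{"offset":[0,0,0],"dr":[0,0,0],"claw":0},{"offset":[0,0,0],"dr":[0,0,0],"claw":0},{"offset":[0,0,0],"dr":[0,0,0],"claw":0},{"offset":[0,0,0],"dr":[0,0,0],"claw":0},{"offset":[0,0,0],"dr":[0,0,0],"claw":0}]'
```

```text
time: 10.83
position: [439.9, -208.0, 71.4]
eef_rot: [0.7, 0.714, 0.0, 0.001]
ft_force: [-2.0, -0.5, 8.7]
grip_width: 22.1
grasp_force: 58.3
time: 11.25
position: [439.8, -208.0, 71.4]
eef_rot: [0.7, 0.714, 0.0, 0.001]
ft_force: [-0.4, -0.6, 9.7]
grip_width: 22.4
grasp_force: 58.4
```

```bash
python3 -m pendant '[{"offset":[0,0,-2],"dr":[0,0,0],"claw":0},{"offset":[0,0,-5],"dr":[0,0,0],"claw":0},{"offset":[0,0,-8],"dr":[0,0,0],"claw":0},{"offset":[0,0,-11],"dr":[0,0,0],"claw":0},{"offset":[0,0,-14],"dr":[0,0,0],"claw":0},{"offset":[0,0,-17],"dr":[0,0,0],"claw":0},{"offset":[0,0,-20],"dr":[0,0,0],"claw":0},{"offset":[0,0,-20],"dr":[0,0,0],"claw":0}]'; python3 go.py 626.9 -91.2 265 0.022
```

```text
time: 11.92
position: [440.8, -208.7, 275.8]
eef_rot: [0.7, 0.714, 0.002, 0.003]
ft_force: [-0.1, -0.7, -0.5]
grip_width: 22.1
grasp_force: 59.3
t 11.92 offset [11.38, 18.83, 1.2] dr [0.0075, 0.0014, -0.0025] F [-0.1, -0.7, -0.5] w 22.1 gf 59.3
```

```bash
python3 -m pendant '[{"offset":[2,3,0],"dr":[0,0,0],"claw":0},{"offset":[4,6.5,0],"dr":[0,0,0],"claw":0},{"offset":[6,10,0],"dr":[0,0,0],"claw":0},{"offset":[8,13.5,0],"dr":[0,0,0],"claw":0},{"offset":[10,16.5,0],"dr":[0,0,0],"claw":0},{"offset":[11.2,18.6,0],"dr":[0,0,0],"claw":0},{"offset":[11.4,18.8,0.5],"dr":[0,0,0],"claw":0},{"offset":[11.4,18.8,0.5],"dr":[0,0,0],"claw":0}]' | grep posi;python3 -m pendant '[{"offset":[0,0,0],"dr":[0,0,0],"claw":0},{"offset":[0,0,0],"dr":[0,0,0],"claw":0},{"offset":[0,0,0],"dr":[0,0,0],"claw":0},{"offset":[0,0,0],"dr":[0,0,0],"claw":0}]'; python3 go.py 626.9 -91.2 265 0.022
python3 - <<'E'
from h import *
w=snap('wrist','w7');s=snap('side','s7');c=snap('scene','c7')
k=lambda s,x,y,ww,h,f:cv2.resize(s['image'][y:y+h,x:x+ww,::-1],None,fx=f,fy=f,interpolation=cv2.INTER_CUBIC)
T=np.array(ctrl.sense()['position']); print(T,'tip proj',proj(s,T-[0,0,61.4]),proj(c,T-[0,0,61.4]),proj(w,T+[0,0,8.6]),proj(w,[626.9,-91.2,180]))
cv2.imwrite('pics/c7.png',np.vstack([np.hstack([k(s,305,140,50,75,8)[:,:400],k(c,255,140,50,75,8)])[:600]]))
E
```

```text
position: [625.2, -88.7, 263.9]
time: 12.92
position: [624.5, -90.5, 265.8]
eef_rot: [0.7, 0.714, 0.0, 0.0]
ft_force: [-0.1, -0.6, -0.9]
grip_width: 22.3
grasp_force: 59.3
t 12.92 offset [-0.07, 0.24, 0.08] dr [0.0007, -0.0001, -0.003] F [-0.1, -0.6, -0.9] w 22.3 gf 59.3
[624.68842305 -90.04834247 265.53256372] tip proj [329.95232196 202.15239693] [289.11534808 191.82633343] [320.646413   266.10900896] [322.84733715 208.20569287]
```

View pics/c7.png

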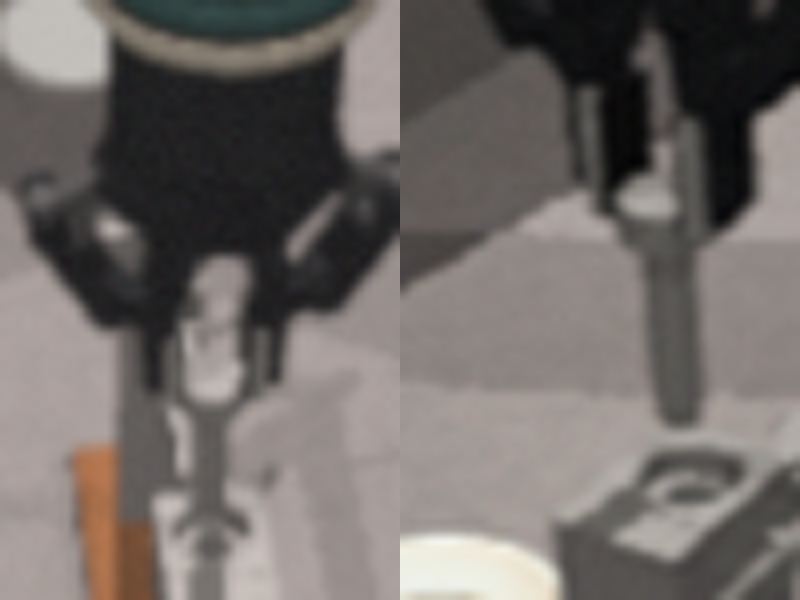

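Tip in scene crop ≈(681,418), cup rim centre ≈(694,476), head top ≈(648,197); in the side crop the shank is at x≈208 and the cup centre ≈(211,535).

Run:
```python
from h import *
s=load('s7');c=load('c7');w=load('w7')
C=lambda u,v:(255+(u-400-3.5)/8,140+(v-3.5)/8); S=lambda u,v:(305+(u-3.5)/8,140+(v-3.5)/8)
print('scene head',at_z(c,*C(648,197),274),'tip',at_z(c,*C(681,420),204.1),'cup',at_z(c,*C(694,476),188))
print('side cup',at_z(s,*S(211,535),188),'side shank at z 230', [at_z(s,*S(208,v),z)[0] for v,z in((410,235),(480,210))],'head top',at_z(s,*S(211,380),274))
T=[624.7,-90,265.5]
for z in (274,262,204): print(z,'exp scene',(np.array(proj(c,[*T[:2],z]))-[255,140])*8+[403.5,3.5],'side',(np.array(proj(s,[*T[:2],z]))-[305,140])*8+3.5)
g=cv2.cvtColor(w['image'],cv2.COLOR_RGB2GRAY)
for z in (274,204): print('wrist exp',z,proj(w,[*T[:2],z]))
for r in (220,235,250,262): print(r,g[r,285:360].tolist())
print('col',g[195:300,319].tolist())
```

```text
scene head [623.42319227 -94.07824173 274.        ] tip [626.29127683 -90.14169863 204.1       ] cup [630.52660008 -91.46348998 188.        ]
side cup [627.74687896 -93.31598488 188.        ] side shank at z 230 [np.float64(627.4539693900073), np.float64(626.8624817496246)] head top [625.00701479 -94.22043645 274.        ]
274 exp scene [661.27637973 191.73476953] side [208.80429829 371.28084135]
262 exp scene [664.00340238 232.10981764] side [207.79003026 394.42212388]
204 exp scene [676.5892647  418.45032931] side [203.12529815 500.85146992]
wrist exp 274 [320.67255053 265.87743113]
wrist exp 204 [320.01328964 216.97676132]
220 [162, 162, 163, 164, 163, 162, 159, 158, 155, 152, 176, 175, 173, 174, 174, 174, 175, 164, 155, 163, 115, 85, 116, 163, 96, 79, 85, 92, 94, 97, 99, 100, 103, 105, 104, 104, 102, 101, 99, 100, 97, 97, 95, 92, 88, 171, 165, 163, 164, 163, 164, 165, 170, 121, 78, 87, 150, 150, 151, 175, 174, 173, 173, 173, 173, 175, 162, 159, 161, 164, 164, 163, 162, 162, 165]
235 [157, 159, 162, 164, 164, 167, 169, 167, 164, 160, 169, 171, 171, 171, 172, 172, 171, 172, 172, 17
[... 803 characters left out ...]
7, 145, 146, 144, 143, 143, 141, 141, 156, 155, 156, 156, 157, 163, 165, 164, 164, 164, 163, 163, 164, 171, 69, 20, 18, 18, 27, 31, 30, 25, 79, 117, 115, 114, 115, 115, 114, 114, 115]
col [120, 118, 168, 160, 101, 76, 83, 77, 66, 62, 62, 74, 67, 62, 94, 118, 101, 99, 104, 103, 104, 102, 103, 103, 103, 104, 103, 103, 104, 103, 105, 104, 105, 106, 104, 106, 106, 105, 102, 99, 98, 102, 103, 103, 103, 103, 111, 141, 147, 146, 144, 143, 142, 142, 143, 142, 141, 143, 144, 144, 144, 142, 141, 141, 143, 147, 147, 147, 148, 148, 146, 145, 143, 141, 140, 157, 163, 162, 164, 163, 166, 165, 168, 169, 169, 171, 167, 162, 166, 171, 171, 172, 174, 175, 175, 175, 176, 138, 146, 159, 164, 127, 108, 112, 111]
```

```bash
python3 -m pendant '[{"offset":[-0.08,0.24,0.5],"dr":[0,0,0],"claw":0},{"offset":[-0.08,0.24,0.5],"dr":[0,0,0],"claw":0},{"offset":[-0.08,0.24,0.5],"dr":[0,0,0],"claw":0},{"offset":[-0.08,0.24,0.5],"dr":[0,0,0],"claw":0},{"offset":[-0.08,0.24,0.5],"dr":[0,0,0],"claw":0},{"offset":[-0.08,0.24,0.5],"dr":[0,0,0],"claw":0}]' | grep posi
python3 - <<'E'
from h import *
w=snap('wrist','w8');T=np.array(ctrl.sense()['position']);print(T)
g=cv2.cvtColor(w['image'],cv2.COLOR_RGB2GRAY)
print('exp hole',proj(w,[626.9,-91.2,180]),'rim',proj(w,[626.9,-91.2,188]),'tip',proj(w,T-[0,0,61.4]))
for r in (200,206,215,220,230): print(r,list(enumerate(g[r,292:350].tolist(),292)))
print('col',list(enumerate(g[180:250,319].tolist(),180)))
E
```

```text
position: [627.3, -90.7, 260.3]
[627.28486186 -90.59414591 260.28214239]
exp hole [319.07487684 210.18604   ] rim [319.08468999 213.62041001] tip [319.70392419 217.82578352]
200 [(292, 161), (293, 162), (294, 162), (295, 162), (296, 162), (297, 162), (298, 162), (299, 164), (300, 156), (301, 116), (302, 105), (303, 96), (304, 85), (305, 108), (306, 112), (307, 118), (308, 115), (309, 178), (310, 176), (311, 176), (312, 177), (313, 180), (314, 171), (315, 138), (316, 128), (317, 124), (318, 113), (319, 113), (320, 116), (321, 122), (322, 141), (323, 158), (324, 183), (325, 182), (326, 165), (327, 158), (328, 157), (329, 159), (330, 163), (331, 89), (332, 88), (333, 90), (334, 89), (335, 92), (336, 96), (337, 133), (338, 156), (339, 154), (340, 152), (341, 152), (342, 152), (343, 153), (344, 152), (345, 152), (346, 153), (347, 152), (348, 154), (349, 159)]
206 [(292, 166), (293, 166), (294, 166), (295, 167), (296, 169), (297, 139), (298, 117), (299, 107), (300, 143), (301, 150), (302, 141), (303, 139), (304, 169), (305, 168), (306, 168), (307, 169), (308, 169), (309, 106), (310, 82), (
[... 2641 characters left out ...]
179), (191, 155), (192, 119), (193, 113), (194, 118), (195, 119), (196, 121), (197, 120), (198, 120), (199, 156), (200, 113), (201, 82), (202, 90), (203, 98), (204, 86), (205, 69), (206, 65), (207, 63), (208, 64), (209, 63), (210, 66), (211, 87), (212, 102), (213, 104), (214, 104), (215, 103), (216, 102), (217, 104), (218, 104), (219, 104), (220, 103), (221, 104), (222, 104), (223, 103), (224, 104), (225, 105), (226, 105), (227, 105), (228, 106), (229, 105), (230, 105), (231, 105), (232, 105), (233, 101), (234, 99), (235, 99), (236, 102), (237, 104), (238, 104), (239, 103), (240, 103), (241, 111), (242, 140), (243, 147), (244, 145), (245, 143), (246, 143), (247, 142), (248, 141), (249, 142)]
```

Lateral alignment is good (hole 309–329, shank centre 319.2). Lower step by step, watching the force.

```bash
python3 -m pendant '[{"offset":[0,0,0.5],"dr":[0,0,0],"claw":0},{"offset":[0,0,1],"dr":[0,0,0],"claw":0},{"offset":[0,0,1.5],"dr":[0,0,0],"claw":0},{"offset":[0,0,1.7],"dr":[0,0,0],"claw":0},{"offset":[0,0,1.7],"dr":[0,0,0],"claw":0}]' | egrep 'posi|ft'; for i in 1 2 3; do python3 -m pendant '[{"offset":[0,0,0.15],"dr":[0,0,0],"claw":0},{"offset":[0,0,0.3],"dr":[0,0,0],"claw":0},{"offset":[0,0,0.3],"dr":[0,0,0],"claw":0}]' | egrep 'posi|ft'; done
```

```text
position: [626.9, -90.6, 242.4]
ft_force: [-0.3, -0.1, -1.1]
position: [627.2, -90.6, 240.0]
ft_force: [-0.3, 0.1, -1.4]
position: [627.2, -90.6, 236.9]
ft_force: [-0.6, 0.2, -1.0]
position: [627.1, -90.6, 233.9]
ft_force: [-0.5, 0.4, -0.9]
```

```bash
for i in 1 2 3 4 5 6; do python3 -m pendant '[{"offset":[0,0,0.2],"dr":[0,0,0],"claw":0},{"offset":[0,0,0.4],"dr":[0,0,0],"claw":0},{"offset":[0,0,0.4],"dr":[0,0,0],"claw":0}]' | egrep 'posi|ft'; done
```

```text
position: [627.1, -90.6, 229.7]
ft_force: [-0.2, 0.0, -0.6]
position: [627.1, -90.6, 225.8]
ft_force: [-0.3, -0.3, -0.8]
position: [627.1, -90.6, 221.8]
ft_force: [0.1, -0.7, -0.9]
position: [627.1, -90.6, 217.8]
ft_force: [-0.2, -0.9, -1.2]
position: [627.1, -90.6, 213.8]
ft_force: [-0.4, 0.2, -0.5]
position: [627.1, -90.6, 209.8]
ft_force: [-0.8, 0.2, -1.0]
```

```bash
for i in 1 2 3 4; do python3 -m pendant '[{"offset":[0,0,0.2],"dr":[0,0,0],"claw":0},{"offset":[0,0,0.4],"dr":[0,0,0],"claw":0},{"offset":[0,0,0.4],"dr":[0,0,0],"claw":0}]' | egrep 'posi|ft'; done;  python3 -m pendant '[{"offset":[0,0,0.1],"dr":[0,0,0],"claw":0},{"offset":[0,0,0.2],"dr":[0,0,0],"claw":0},{"offset":[0,0,0.2],"dr":[0,0,0],"claw":0}]' | egrep 'posi|ft'
```

```text
position: [627.1, -90.6, 205.8]
ft_force: [-0.2, -0.1, -0.9]
position: [627.1, -90.6, 201.8]
ft_force: [0.0, -0.2, -1.0]
position: [627.1, -90.6, 197.7]
ft_force: [-0.3, -0.0, -1.5]
position: [627.1, -90.5, 193.8]
ft_force: [-0.0, 0.5, -1.2]
position: [627.3, -90.6, 192.1]
ft_force: [0.8, 0.5, -2.1]
```

```bash
python3 -m pendant '[{"offset":[0,0,0],"dr":[0,0,0],"claw":0.5},{"offset":[0,0,0],"dr":[0,0,0],"claw":0.5},{"offset":[0,0,0],"dr":[0,0,0],"claw":0.5},{"offset":[0,0,0],"dr":[0,0,0],"claw":0.5},{"offset":[0,0,-1],"dr":[0,0,0],"claw":0.5},{"offset":[0,0,-2],"dr":[0,0,0],"claw":0.5},{"offset":[0,0,-3],"dr":[0,0,0],"claw":0.5},{"offset":[0,0,-3],"dr":[0,0,0],"claw":0}]' | egrep 'posi|ft|grip'; python3 -m pendant '[{"offset":[0,0,0],"dr":[0,0,0],"claw":0},{"offset":[0,0,0],"dr":[0,0,0],"claw":0},{"offset":[0,0,0],"dr":[0,0,0],"claw":0},{"offset":[0,0,0],"dr":[0,0,0],"claw":0},{"offset":[0,0,0],"dr":[0,0,0],"claw":0},{"offset":[0,0,0],"dr":[0,0,0],"claw":0},{"offset":[0,0,0],"dr":[0,0,0],"claw":0},{"offset":[0,0,0],"dr":[0,0,0],"claw":0}]'; python3 -c "
from h import *
snap('side','s9');snap('scene','c9');snap('wrist','w9')"
```

```text
position: [628.3, -91.0, 225.2]
ft_force: [0.5, -0.8, 0.4]
grip_width: 32.0
time: 18.87
position: [627.3, -90.6, 222.2]
eef_rot: [0.7, 0.714, -0.0, 0.0]
ft_force: [-0.4, 0.4, -0.8]
grip_width: 0.0
grasp_force: 0.0
```

```bash
python3 -m pendant '[{"offset":[0,0,0.5],"dr":[0,0,0],"claw":0},{"offset":[0,0,1],"dr":[0,0,0],"claw":0},{"offset":[0,0,1.8],"dr":[0,0,0],"claw":0},{"offset":[0,0,1.8],"dr":[0,0,0],"claw":0}]' | egrep 'posi|ft'; for i in 1 2 3 4; do python3 -m pendant '[{"offset":[0,0,0.1],"dr":[0,0,0],"claw":0},{"offset":[0,0,0.2],"dr":[0,0,0],"claw":0},{"offset":[0,0,0.2],"dr":[0,0,0],"claw":0}]' | egrep 'posi|ft'; done
```

```text
position: [626.5, -90.4, 202.2]
ft_force: [-0.3, 0.1, -0.7]
position: [627.3, -90.7, 202.2]
ft_force: [0.4, 1.4, 0.4]
position: [627.2, -90.6, 200.1]
ft_force: [-0.4, -0.1, -0.2]
position: [627.3, -90.6, 198.2]
ft_force: [-0.5, -0.3, -0.0]
position: [627.2, -90.6, 196.0]
ft_force: [0.2, 0.5, 0.5]
```

```bash
for i in 1 2 3 4 5; do python3 -m pendant '[{"offset":[0,0,0.05],"dr":[0,0,0],"claw":0},{"offset":[0,0,0.1],"dr":[0,0,0],"claw":0},{"offset":[0,0,0.1],"dr":[0,0,0],"claw":0}]' | egrep 'posi|ft'; done
```

```text
position: [627.3, -90.6, 195.2]
ft_force: [1.0, 0.4, 1.6]
position: [627.2, -90.6, 194.1]
ft_force: [-0.3, 1.6, 1.9]
position: [627.3, -90.5, 193.2]
ft_force: [0.6, 1.2, 2.0]
position: [627.6, -90.5, 192.7]
ft_force: [-1.7, 1.5, 10.2]
position: [627.7, -90.2, 192.3]
ft_force: [-3.3, 4.2, 16.6]
```

```bash
for i in 1 2 3; do python3 -m pendant '[{"offset":[0,0,0.05],"dr":[0,0,0],"claw":0},{"offset":[0,0,0.1],"dr":[0,0,0],"claw":0},{"offset":[0,0,0.1],"dr":[0,0,0],"claw":0}]' | egrep 'posi|ft'; done
```

```text
position: [627.9, -90.1, 192.1]
ft_force: [-7.6, 4.6, 25.4]
position: [628.0, -90.1, 191.9]
ft_force: [-12.6, 7.8, 36.9]
position: [628.2, -90.0, 191.7]
ft_force: [-16.9, 9.7, 49.2]
```

```bash
python3 -m pendant '[{"offset":[0,0,-0.5],"dr":[0,0,0],"claw":0},{"offset":[0,0,-2],"dr":[0,0,0],"claw":0},{"offset":[0,0,-5],"dr":[0,0,0],"claw":0},{"offset":[0,0,-8],"dr":[0,0,0],"claw":0},{"offset":[-2,-3,-10],"dr":[0,0,0],"claw":0},{"offset":[-5,-6,-10],"dr":[0,0,0],"claw":0},{"offset":[-5,-6,-10],"dr":[0,0,0],"claw":0},{"offset":[-5,-6,-10],"dr":[0,0,0],"claw":0}]' | egrep 'time|posi|ft'
python3 - <<'E'
from h import *
s=snap('side','s10');c=snap('scene','c10');w=snap('wrist','w10');w9=load('w9')
k=lambda s,x,y,ww,h,f:cv2.resize(s['image'][y:y+h,x:x+ww,::-1],None,fx=f,fy=f,interpolation=cv2.INTER_CUBIC)
p=proj(w,[627,-91,190]);print(p,proj(c,[627,-91,190]),proj(s,[627,-91,190]))
x,y=np.clip(p-[50,37],0,[540,325]).astype(int)
cv2.imwrite('pics/c10.png',np.vstack([np.hstack([k(s,300,155,80,60,5),k(c,255,160,80,60,5)]),np.hstack([k(w,x,y,100,75,4),k(w9,268,160,100,75,4)])]))
E
```

```text
time: 23.02
position: [566.9, -143.9, 288.8]
ft_force: [1.0, 0.6, -0.2]
[402.04804717 137.42032571] [290.08046941 197.74468573] [330.62304217 205.4283444 ]
```

View pics/c10.png

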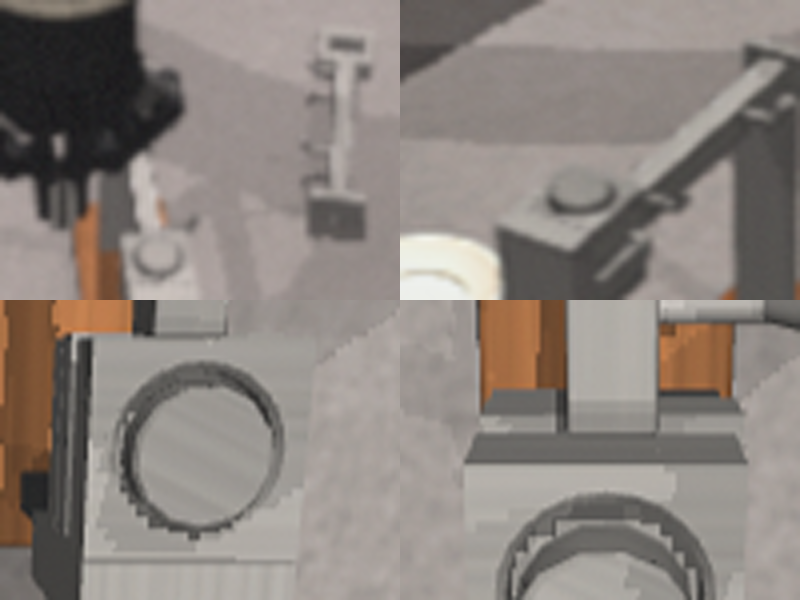

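The head sits inside the cup, just proud of the rim, as it should at 192 mm against 188 mm. The push went stiff at TCP z 191.7–192 with 49 N. The bar lies level in fork and saddle, and the gripper is clear.

```bash
python3 -c "
from workcell import ctrl
print(ctrl.hand_in())"
```

```text
the job is handed in; nothing more can be done
None
```

The job is handed in at about 23 s of robot time: the bar lies level in the fork and saddle, the pin's head is home in the cup (the final push went stiff at head height with 49 N at the wrist), the gripper is clear, and the arm was never moved against the jug, saucer or tin.

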